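Focus the underside camera and hold a butterfly frame over its lens

ROBOT

A 6-joint arm with a two-finger parallel gripper is mounted at the origin on the work surface. World frame = base frame: x ahead of the robot, y to its left, z up, the work surface at z = 0. Lengths are in m, angles in rad, forces in N, time in s.
With the tool pointing down it reaches from about 0.35 to 0.975 m from the base axis. Payload 4.9 kg.
Tool frame: the origin (TCP) lies on the front face of the gripper's body, between the roots of the fingers; the fingertips stand 73 mm ahead of it and the grasp point (between the pads) lies 54 mm ahead of it; z points along the fingers, y is the line along which they close (so a half turn about z gives the same grasp; the last joint's range is limited). The gripper opens to 85 mm and grips with 20 to 120 N. Pads are 22 mm wide; open, the fingers measure 114 mm over their backs; the gripper's body (76 mm by 85 mm) begins 54 mm behind the grasp point. The pads swing forward as they close: fully open they stand 13 mm farther back than shut.
Start: joints at [1.093, 0.053, 1.613, -0, 1.476, -0.119], TCP at [0.219, 0.585, 0.304] pointing down, gripper open.
Joint ranges: [-3.01, 3.01], [-1.01, 2.22], [0.06, 2.58], [-1.02, 4.17], [0.09, 2.62], [-3.14, 3.14]. Speed limits (rad/s): [2.57, 2.57, 3.14, 3.14, 3.14, 3.14].

INTERFACE

Orientations are given as a rotation vector (axis times angle).
In Python, from station import status, imaging, order gives the robot as it stands.
- The arm moves only by the tool arm_command, never from a script. Its argument "increments" is a list of rows, each an object with "slide": the shift along the tool's x, y, z in m, a list of three; "spin": the turn about the tool's z in degrees; "gripper": the opening, from -1 (shut) to 1 (fully open). In form: [{"slide": [x, y, z], "spin": spin, "gripper": gripper}, ...]. A call has 1 to 8 rows; each row is the pose to reach, as a shift and turn from the pose commanded when the call began, along the tool's axes at that moment; what a row does not reach only later rows make up. A row lasts 1/12 s, in which the tool goes at most 41.7 mm and 7.16 degrees, less where a joint would pass 70% of its speed; a pose out of reach is approached as far as the arm can. A call with a gripper value outside its range is refused whole. The fingers move at their own pace and stop on an object; "newtons" is the grip in N (left out, the last holds). Time passes only in rows, so rows that repeat a pose let the fingers close. It gives the time, the measured TCP pose, the force, the opening and the grip force at its end, in the units of the state.
- status.get_obs(): the state, without advancing time (a new reading comes with each control period).
- imaging.get_image(name): name is "scene" or "top" or "wrist"; returns a dict with "frame" (384x512x3 uint8, red, green, blue), "vfov" (degrees; the focal length in pixels is half the picture's height over the tangent of half this angle, whatever the lens; pixels are square), "cx", "cy" (the principal point, pixels), "k1" (the pictures are not rectified: a ray, as slopes to the right and down, at radius r is drawn at 1 + k1 r^2 times it, then the intrinsics apply), "view" (4x4, takes a point from world to camera coordinates); the wrist camera has in their place "mount" (4x4, takes a point from camera to tool coordinates, whose origin is the TCP and whose axes are the flange's). Camera axes: x right, y up, looking along -z (the intrinsics and any distortion apply to the point x, -y, -z); pixel columns grow to the right and rows downward; lengths in m; the calibration is good to about 2 mm. A picture is of the moment at which its call begins: read the wrist's pose just before it. There is no depth.
- order.finish_job(): hands the job in; it is judged then, once.
The state is a dict: "t": time; "q": joint angles; "dq": joint speeds; "effort": joint torques, N m; "tool_pos": TCP position; "tool_rot": TCP orientation; "contact_force": force on the tool from outside, world axes, zero at the start; "wrist_torque": the same for the moment, N m; "opening": finger opening in m; "grip_force": force on a finger pad.
Only numpy, scipy, OpenCV 4.12 (cv2) and the standard library are available. Lean on these libraries where they do the work, as an engineer would, in place of code of your own. Each camera call takes 0.05 s, during which the arm holds its last target. There are 200 camera calls.

TASK

First turn the black focus knob on the grey imaging base until the white line of its pointer is at the red mark, and let go of it. Then take the small wooden butterfly frame out of the blue tub, carry it past the specimen jars without disturbing them, and finish still holding it in the gripper for the photograph: level, centred over the upward-looking lens inside the white corner brackets with its long side parallel to theirs, and hovering about 1 cm above the lens. The frame must never touch the imaging base, and the knob must stay at the mark.

Things in the scene. Friction and masses are not known exactly. Their poses are not given: they have to be found in the camera images.
- station: Imaging base, a fixed grey box with a dark top, 220 (own x) x 260 (own y) x 80 mm high. Origin: centre of its underside, on the table; z up. On the top are the lens with its white brackets (at own x 0, y +45 mm), two upright-sided light bars (16 x 110 mm, 30 mm tall above the top, centred at own x +85 and -85 mm, y +45 mm, running along y) and the focus knob (axis at own x 0, y -85 mm).
- port (a point): Centre of the lens, on the top surface of the imaging base (80 mm above the table), flush with it; axes are those of the imaging base: x along the long side of the bracket outline, z up. White corner brackets mark an outline 104 mm (x) by 70 mm (y) around it, parallel to these axes.
- focus (a joint): Angle of the focus knob in rad, 0 to 2.8 (stops at both ends). It grows as the knob turns clockwise seen from above. At 0 the white pointer line points along the imaging base's -x; at 1.3 it is at the red mark. The knob stays where it is left (friction about 0.05 N m).
- focus_grip (a point): Point on the vertical axis of the focus knob at the height to grip it (112 mm above the table); it turns with the knob: its x axis lies along the grip bar, and the white pointer line is on the -x half of the bar. Black knob: disc of 52 mm diameter and 8 mm thick, 2 mm above the base's top, with an upright grip bar 50 mm long, 14 mm thick, whose top is 120 mm above the table.
- focus_mark (a point): The red mark (11 x 4 mm) on the dial round the knob, 35 mm from the knob's axis, on the top of the imaging base.
- tub: Blue open plastic tub, fixed, 240 (own x) x 200 (own y) x 60 mm high, walls and floor 5 mm thick. Origin: centre of its underside, on the table; z up.
- frame: Small wooden frame glazed on both faces with an orange and black butterfly in it, 90 mm (own x) x 56 mm (own y) x 28 mm high, rigid, about 0.13 kg. It lies flat in the tub. Origin: centre of its underside; z up; to be gripped across its 56 mm width.
- jar_a: Sealed amber specimen jar with white lid, 60 mm diameter, 110 mm high, loose, standing between tub and imaging base. Origin: centre of its underside.
- jar_b: Sealed green specimen jar with white lid, 60 mm diameter, 120 mm high, loose, standing between tub and imaging base. Origin: centre of its underside.
- jar_c: Sealed amber specimen jar with white lid, 60 mm diameter, 130 mm high, loose, standing between tub and imaging base. Origin: centre of its underside.
Mind the look-alikes: they are no part of the job. Several things have the shape of the frame; the one meant has the colours described above.

How it is judged:
On the way, in this order (a step that is already met when the one before it is completed fails the run):
1. the focus knob is at the red mark and let go (value of joint focus between 1.18 and 1.42 rad and contact force between the fingers and station below 0.2 N), for 0.3 s.
2. the frame is held clear above the tub (contact force between the fingers and frame above 1 N and height (world z) of frame above 0.07 m), for 0.2 s.
At the end, for the whole second after the job is handed in: Frame held still in the fingers, underside 4 to 18 mm above the lens, within 9 mm of its centre, 7 degrees of the brackets and 4.5 degrees of level, not touching the base; knob within 0.12 rad of the mark (1.3); jars within 20 mm of their places, upright (value of joint focus between 1.18 and 1.42 rad and contact force between the fingers and frame above 1 N and horizontal distance between frame and port below 0.009 m and z of frame in the frame of port between 0.004 and 0.018 m and angle between the x axis of frame and the x axis of port, either way round below 0.12 rad and angle between frame's own z axis and vertical below 0.08 rad and contact force between frame and station below 0.1 N and linear speed of frame below 0.02 m/s); the arm keeps its last pose, push and grip.
It fails at once if a jar is shifted by more than 20 mm or tipped (distance of any of jar_a, jar_b, jar_c from where it was at the start of the episode above 0.02 m or angle between any of jar_a, jar_b, jar_c's own z axis and vertical above 0.3 rad).
It fails at once if the frame touches the imaging base (contact force between frame and station above 0.5 N).
It also fails if it takes over 70 s, if anything falls off the work surface, if the arm or the gripper's body presses on something with over 40 N, if the wrist force passes 120 N, or if a joint passes its speed limit or range.

## Working session

There is one attempt and no reset: what is moved stays moved. The work goes in short steps, Python scripts to look and compute and a tool call to move; the robot and the scene stay as the last step left them, time stands still between calls to the robot, and variables do not carry over. Pictures are saved under pics/ and viewed, at most 10 in all, crops included, and the job is handed in when it is done.

Besides the shell and the picture viewer there is one more tool, called after ">>>" in YAML: its name, and indented under it one key for each argument. arm_command: Moves the arm, as the interface text tells. Its arguments: {"type":"object","properties":{"increments":{"type":"array","items":{"type":"object","properties":{"slide":{"type":"array","items":{"type":"number"}},"spin":{"type":"number"},"gripper":{"type":"number"}}}},"newtons":{"type":"number"}},"required":["increments"]}

```bash
mkdir -p pics
cat > h.py <<'E'
import numpy as np, cv2
from scipy.spatial.transform import Rotation as R
from station import status, imaging, order
def grab(name,fn):
    o=status.get_obs(); im=imaging.get_image(name)
    cv2.imwrite('pics/'+fn,im['frame'][:,:,::-1])
    d={k:v for k,v in im.items() if k!='frame'}; d['obs_pos']=o['tool_pos'];d['obs_rot']=o['tool_rot']
    np.save('pics/'+fn+'.npy',d,allow_pickle=True); return im
def cam(fn):
    d=np.load('pics/'+fn+'.npy',allow_pickle=True).item()
    if 'view' in d: c2w=np.linalg.inv(np.array(d['view']))
    else:
        T=np.eye(4);T[:3,:3]=R.from_rotvec(d['obs_rot']).as_matrix();T[:3,3]=d['obs_pos'];c2w=T@np.array(d['mount'])
    f=192/np.tan(np.radians(d['vfov'])/2)
    K=np.array([[f,0,d['cx']],[0,f,d['cy']],[0,0,1]]); return c2w,K,np.array([d['k1'],0,0,0,0.])
def px(fn,pts,z):
    c2w,K,D=cam(fn); u=cv2.undistortPoints(np.array(pts,float).reshape(-1,1,2),K,D)[:,0]
    r=np.c_[u[:,0],-u[:,1],-np.ones(len(u))]@c2w[:3,:3].T; o=c2w[:3,3]
    z=np.broadcast_to(z,len(u)); return o+r*((z-o[2])/r[:,2])[:,None]
def proj(fn,P):
    c2w,K,D=cam(fn); P=np.array(P,float).reshape(-1,3); p=(P-c2w[:3,3])@c2w[:3,:3]
    return cv2.projectPoints(p*[1,-1,-1],np.zeros(3),np.zeros(3),K,D)[0][:,0]
E
python3 - <<'E'
from h import *
for n in('top','scene'):
    im=grab(n,n+'0.png'); print({k:v for k,v in im.items() if k!='frame'})
    cv2.imwrite(f'pics/{n}0b.png',cv2.resize(im['frame'][:,:,::-1],(800,600),interpolation=cv2.INTER_CUBIC))
print(status.get_obs())
E
```

```text
{'vfov': 46.614758621864254, 'cx': 253.9416447608838, 'cy': 198.4981047808098, 'k1': -0.14906628898904797, 'view': array([[-0.02073805, -0.99945726, -0.02559546,  0.12471588],
       [ 0.99296567, -0.02357486,  0.11603193, -0.51680005],
       [-0.11657236, -0.02300914,  0.99291564, -1.28611734],
       [ 0.        ,  0.        ,  0.        ,  1.        ]])}
{'vfov': 46.72548946298231, 'cx': 247.68775441709545, 'cy': 191.10464866270326, 'k1': -0.08575227708899276, 'view': array([[ 0.16366448,  0.98637209, -0.01685333, -0.16385393],
       [-0.68168559,  0.12542512,  0.72081433,  0.27615341],
       [ 0.71310497, -0.10648303,  0.69292327, -1.80071321],
       [ 0.        ,  0.        ,  0.        ,  1.        ]])}
{'t': 0.1, 'q': array([ 1.09298872e+00,  5.32868948e-02,  1.61417761e+00,  8.34524068e-07,
        1.47599042e+00, -1.18988581e-01]), 'dq': array([ 0.00047015, -0.00042881, -0.00152509,  0.00061758,  0.00148141,
       -0.00146979]), 'effort': array([ 5.92703350e-05, -3.94901526e+01, -3.71362031e+01, -1.06938262e-04,
        3.89369830e-03,  8.40230967e-06]), 'tool_pos': array([0.21927155, 0.58480839, 0.30277578]), 'tool_rot': array([-5.60514860e-01, -3.09062696e+00,  2.79510382e-03]), 'contact_force': array([-0.50320152, -0.00133621,  0.35511305]), 'wrist_torque': array([ 0.00506525, -0.00186212,  0.03171634]), 'grip_force': 0.0, 'opening': 0.0854696348457243}
```

View pics/top0b.png

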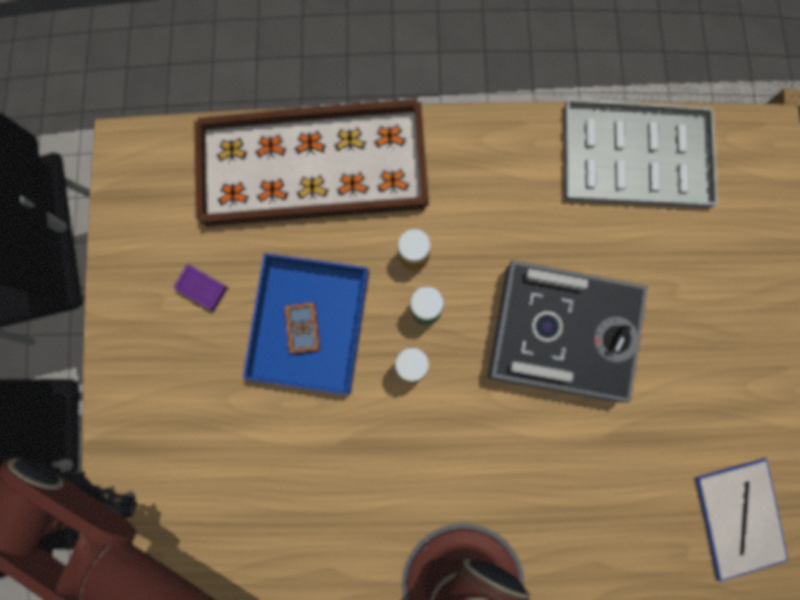

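View pics/scene0b.png

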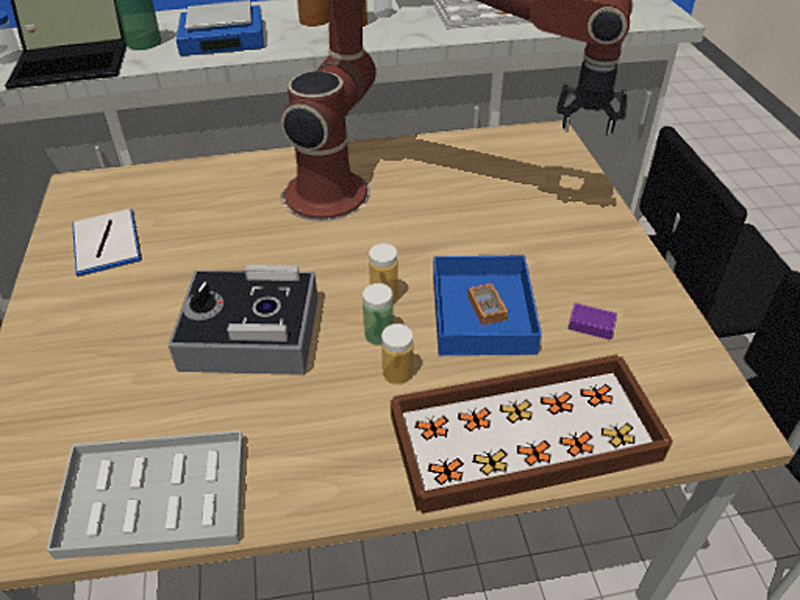

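The top view shows the station at right (lens at about 547,326; knob 617,340; red mark 598,341). The jars are at (414,245), (427,303) and (411,364), and the frame is at (302,328) in the blue tub. I'll enlarge the knob and frame areas.

Run:
```python
from h import *
a=cv2.imread('pics/top0.png')
b=cv2.resize(a[160:262,310:418],None,fx=4,fy=5.5,interpolation=cv2.INTER_CUBIC)
b=cv2.resize(a[165:260,310:418],(432,380),interpolation=cv2.INTER_CUBIC)
c=cv2.resize(a[165:260,155:245],(360,380),interpolation=cv2.INTER_CUBIC)
cv2.imwrite('pics/c1.png',np.hstack([b,c]))
s=1.5625
st=np.array([(512,262),(647,287),(630,401),(492,376)])/s
P=px('top0.png',st,.08);print(P.round(3),np.linalg.norm(np.diff(P,axis=0),axis=1))
for n,p,h in(('jars?',(414,245),.13),('',(427,303),.12),('',(411,364),.11),('lens',(547,326),.08),('knob',(617,340),.12),('mark',(598,341),.08)):
    print(n,px('top0.png',[np.array(p)/s],h).round(3))
```

```text
[[ 0.598 -0.102  0.08 ]
 [ 0.546 -0.352  0.08 ]
 [ 0.338 -0.308  0.08 ]
 [ 0.39  -0.057  0.08 ]] [0.25548541 0.21277279 0.25616366]
jars? [[0.623 0.078 0.13 ]]
 [[0.521 0.058 0.12 ]]
 [[0.414 0.088 0.11 ]]
lens [[ 0.478 -0.161  0.08 ]]
knob [[ 0.447 -0.277  0.12 ]]
mark [[ 0.448 -0.254  0.08 ]]
```

View pics/c1.png

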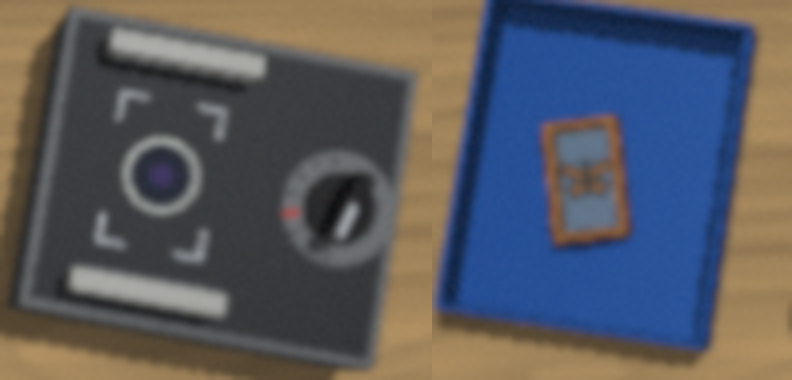

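Run:
```python
from h import *
L=lambda l:np.array(l)/4+[310,165]-.375
C=lambda l:(np.array(l)-[432,0])/4+[155,165]-.375
q=lambda p,z:px('top0.png',p,z)
P=q(L([(73,9),(414,73),(372,367),(17,304)]),.08)
print(P.round(4),np.linalg.norm(np.diff(P,axis=0),axis=1))
c=P.mean(0);ey=(P[0]+P[3]-P[1]-P[2]);yaw=np.arctan2(-ey[0],ey[1]);print('station',c,'yaw',yaw)
ex=np.array([np.cos(yaw),np.sin(yaw),0]);eyy=np.array([-ex[1],ex[0],0])
print('lens',c+.045*eyy,q(L([(161,174)]),.08),'brackets',q(L([(118,92),(226,107),(203,262),(97,243)]),.08).round(4))
print('knob',c-.085*eyy,'dial',q(L([(337,209)]),.08),'mark',q(L([(290,213)]),.08))
w=q(L([(355,206),(340,237)]),.12);d=w[1]-w[0];print('ptr',w,'focus',)
a=np.arctan2(d[1],d[0]); a0=np.arctan2(-ex[1],-ex[0]);print('focus',(a0-a+np.pi)%(2*np.pi)-np.pi, 'ptr ang',a)
F=q(C([(542,124),(616,115),(631,238),(556,246)]),.033);print(F.round(4),np.linalg.norm(np.diff(F,axis=0),axis=1),F.mean(0))
d=F[0]+F[1]-F[2]-F[3];print('frame yaw',np.arctan2(d[1],d[0]))
T=q(C([(489,0),(752,25),(707,350),(440,310)]),.06);print(T.round(3))
o=status.get_obs();M=R.from_rotvec(o['tool_rot']).as_matrix();print(M.round(4))
```

```text
[[ 0.6002 -0.1023  0.08  ]
 [ 0.5483 -0.3491  0.08  ]
 [ 0.3385 -0.3063  0.08  ]
 [ 0.3903 -0.0544  0.08  ]] [0.25218241 0.21412883 0.25719375]
station [ 0.46931265 -0.2030013   0.08      ] yaw -0.20490558880086632
lens [ 0.47846902 -0.15894269  0.08      ] [[ 0.47972491 -0.16029457  0.08      ]] brackets [[ 0.5393 -0.132   0.08  ]
 [ 0.5267 -0.2095  0.08  ]
 [ 0.4164 -0.1877  0.08  ]
 [ 0.4318 -0.1126  0.08  ]]
knob [ 0.4520173  -0.28622312  0.08      ] dial [[ 0.45147714 -0.28635493  0.08      ]] mark [[ 0.44953236 -0.25199675  0.08      ]]
ptr [[ 0.45049477 -0.28749396  0.12      ]
 [ 0.42934841 -0.27573574  0.12      ]] focus
focus 0.30256282200714946 ptr ang 2.6341242427817773
[[0.533  0.327  0.033 ]
 [0.5384 0.2714 0.033 ]
 [0.4467 0.261  0.033 ]
 [0.4419 0.3169 0.033 ]] [0.05589464 0.09230703 0.05610884] [0.48998287 0.2940574  0.033     ]
frame yaw 0.11231973629848115
[[0.623 0.362 0.06 ]
 [0.599 0.167 0.06 ]
 [0.363 0.203 0.06 ]
 [0.395 0.398 0.06 ]]
[[-9.363e-01  3.512e-01 -9.000e-04]
 [ 3.512e-01  9.363e-01 -1.700e-03]
 [ 2.000e-04 -1.800e-03 -1.000e+00]]
```

>>> arm_command:
  increments:
    - {"slide": [-0.03,-0.016,0],"spin": 0,"gripper": 1}
    - {"slide": [-0.066,-0.034,0],"spin": 0,"gripper": 1}
    - {"slide": [-0.102,-0.053,0],"spin": 0,"gripper": 1}
    - {"slide": [-0.138,-0.071,0],"spin": 0,"gripper": 1}
    - {"slide": [-0.174,-0.09,0],"spin": 0,"gripper": 1}
    - {"slide": [-0.21,-0.108,0],"spin": 3,"gripper": 1}
    - {"slide": [-0.246,-0.127,0],"spin": 6,"gripper": 1}
    - {"slide": [-0.282,-0.145,0],"spin": 8.5,"gripper": 1}

```text
t: 0.77
tool_pos: [0.4333, 0.3486, 0.3035]
tool_rot: [-0.792, -3.04, 0.001]
contact_force: [0.7, 1.1, 0.9]
opening: 0.0858
grip_force: 0.0
```

```bash
cat >> h.py <<'E'
def go(p,yang):
    """slide & spin to reach TCP p with tool-y world angle yang (mod pi), tool down"""
    o=status.get_obs();M=R.from_rotvec(o['tool_rot']).as_matrix();a=np.arctan2(M[1,1],M[0,1])
    s=-((yang-a+np.pi/2)%np.pi-np.pi/2)
    print('t',o['t'],'pos',np.round(o['tool_pos'],4),'yang',round(a,4),'tilt',M[:2,2].round(4),'open',o['opening'],'grip',o['grip_force'],'F',o['contact_force'].round(2))
    print('slide',(M.T@(np.array(p)-o['tool_pos'])).round(4),'spin',np.degrees(s).round(2))
E
python3 -c "
from h import *
go([.452,-.286,.303],1.064)"
```

```text
t 0.7667 pos [0.4333 0.3486 0.3035] yang 1.0613 tilt [-0.0004 -0.0003] open 0.08579382403181092 grip 0.0 F [0.71 1.07 0.92]
slide [-0.3258 -0.5448  0.0006] spin -0.16
```

>>> arm_command:
  increments:
    - {"slide": [-0.02,-0.034,0],"spin": 0,"gripper": 1}
    - {"slide": [-0.041,-0.068,0],"spin": 0,"gripper": 1}
    - {"slide": [-0.061,-0.102,0],"spin": 0,"gripper": 1}
    - {"slide": [-0.082,-0.136,0],"spin": 0,"gripper": 1}
    - {"slide": [-0.102,-0.17,0],"spin": 0,"gripper": 1}
    - {"slide": [-0.123,-0.204,0],"spin": 0,"gripper": 1}
    - {"slide": [-0.143,-0.238,0],"spin": 0,"gripper": 1}
    - {"slide": [-0.163,-0.272,0],"spin": 0,"gripper": 1}

```text
t: 1.43
tool_pos: [0.4423, 0.0317, 0.3035]
tool_rot: [-0.788, -3.041, -0.0]
contact_force: [0.7, 0.3, 0.7]
opening: 0.0852
grip_force: 0.0
```

>>> arm_command:
  increments:
    - {"slide": [-0.02,-0.034,0],"spin": 0,"gripper": 1}
    - {"slide": [-0.041,-0.068,0],"spin": 0,"gripper": 1}
    - {"slide": [-0.061,-0.102,0],"spin": 0,"gripper": 1}
    - {"slide": [-0.082,-0.136,0],"spin": 0,"gripper": 1}
    - {"slide": [-0.11,-0.18,0],"spin": 0,"gripper": 1}
    - {"slide": [-0.13,-0.21,0],"spin": 0,"gripper": 1}
    - {"slide": [-0.13,-0.21,0],"spin": 0,"gripper": 1}
    - {"slide": [-0.13,-0.21,0],"spin": 0,"gripper": 1}

```text
t: 2.1
tool_pos: [0.4541, -0.2152, 0.3032]
tool_rot: [-0.794, -3.038, -0.001]
contact_force: [-0.1, -0.0, -1.1]
opening: 0.0853
grip_force: 0.0
```

```bash
python3 -c "
from h import *
go([.452,-.286,.303],1.064)
im=grab('wrist','w1.png')
print({k:v for k,v in im.items() if k!='frame'})
cv2.imwrite('pics/w1b.png',cv2.resize(im['frame'][:,:,::-1],(800,600),interpolation=cv2.INTER_CUBIC))"
```

```text
t 2.1 pos [ 0.4541 -0.2152  0.3032] yang 1.0596 tilt [-0.0013  0.0009] open 0.08529305499677421 grip 0.0 F [-0.13 -0.03 -1.14]
slide [-0.0328 -0.0628  0.0002] spin -0.25
{'vfov': 69.08743899891327, 'cx': 258.46867861793555, 'cy': 190.19076709277115, 'k1': -0.06858030492753672, 'mount': array([[ 6.80791877e-04,  9.63598545e-01,  2.67352541e-01,
         6.73654515e-02],
       [ 9.99999733e-01, -5.85491459e-04, -4.36176809e-04,
        -3.46321723e-04],
       [-2.63766709e-04,  2.67352767e-01, -9.63598686e-01,
        -7.12075328e-02],
       [ 0.00000000e+00,  0.00000000e+00,  0.00000000e+00,
         1.00000000e+00]])}
```

View pics/w1b.png

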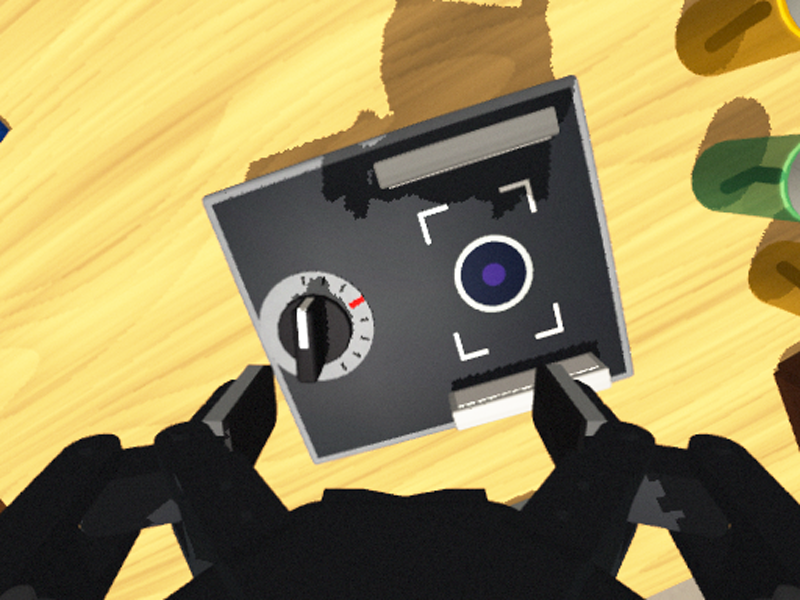

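Run:
```python
from h import *
q=lambda p,z:px('w1.png',np.array(p)/1.5625-.18,z)
P=q([(206,199),(575,77),(631,374),(317,462)],.08)
print(P.round(4),np.linalg.norm(np.diff(P,axis=0),axis=1),P.mean(0))
B=q([(419,215),(527,184),(561,332),(464,358)],.08)
print('br',B.round(4),np.linalg.norm(np.diff(B,axis=0),axis=1),B.mean(0),'lens',q([(493,273)],.08))
d=P[0]+P[1]-P[2]-P[3]; e=P[1]+P[2]-P[0]-P[3]
print('yaws',np.arctan2(-d[1],-d[0]),np.arctan2(d[1],d[0]),np.arctan2(-e[0],e[1]))
print('dial',q([(317,326)],.08),'mark',q([(357,302)],.08))
a=cv2.imread('pics/w1.png')
cv2.imwrite('pics/c2.png',cv2.resize(a[160:260,155:255],(600,600),interpolation=cv2.INTER_CUBIC))
```

```text
[[ 0.3414 -0.3048  0.08  ]
 [ 0.3929 -0.0574  0.08  ]
 [ 0.6021 -0.1022  0.08  ]
 [ 0.5506 -0.3488  0.08  ]] [0.25267482 0.21390634 0.2518573 ] [ 0.47174641 -0.20329448  0.08      ]
br [[ 0.4212 -0.1856  0.08  ]
 [ 0.4381 -0.1134  0.08  ]
 [ 0.5443 -0.1358  0.08  ]
 [ 0.5277 -0.2065  0.08  ]] [0.07414893 0.10862526 0.07258767] [ 0.48282511 -0.1603395   0.08      ] lens [[ 0.4809701  -0.15993875  0.08      ]]
yaws -0.20914819676802526 2.932444456821768 -0.20553137324459442
dial [[ 0.45422448 -0.28701766  0.08      ]] mark [[ 0.45290547 -0.25277242  0.08      ]]
```

View pics/c2.png

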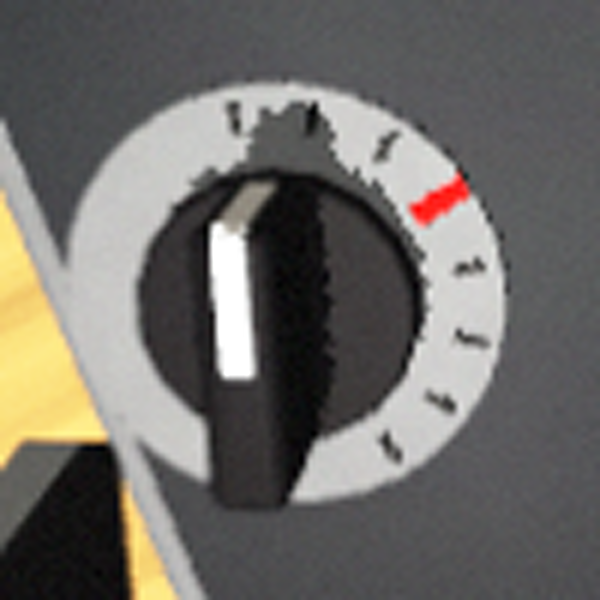

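Run:
```python
from h import *
w=px('w1.png',np.array([(230,222),(237,378),(250,503)])/6+[155,160]-.4,.12)
print(w)
for i,j in((0,1),(0,2)):
    d=w[i]-w[j];a=np.arctan2(d[1],d[0]);print('ptr',a,'focus',-.207+np.pi-a,'yang',a-np.pi/2)
print('barmid',(w[0]+w[2])/2)
go([.4535,-.287,.23],np.arctan2(*(w[0]-w[1])[1::-1])-np.pi/2)
```

```text
[[ 0.43150792 -0.27462355  0.12      ]
 [ 0.45450027 -0.28815992  0.12      ]
 [ 0.47447507 -0.29854023  0.12      ]]
ptr 2.6094984556721643 focus 0.32509419791762895 yang 1.0387021288772678
ptr 2.633675609710804 focus 0.30091704387898943 yang 1.0628792829159073
barmid [ 0.45299149 -0.28658189  0.12      ]
t 2.15 pos [ 0.4542 -0.2137  0.3032] yang 1.0617 tilt [-0.0012  0.0014] open 0.08514211702577303 grip 0.0 F [ 0.08  0.46 -0.01]
slide [-0.0352 -0.0644  0.0731] spin 1.32
```

>>> arm_command:
  increments:
    - {"slide": [-0.018,-0.032,0.02],"spin": 0,"gripper": 1}
    - {"slide": [-0.035,-0.064,0.05],"spin": 0.4,"gripper": 1}
    - {"slide": [-0.035,-0.064,0.07],"spin": 0.4,"gripper": 1}
    - {"slide": [-0.035,-0.064,0.085],"spin": 0.4,"gripper": 1}
    - {"slide": [-0.035,-0.064,0.1],"spin": 0.4,"gripper": 1}
    - {"slide": [-0.035,-0.064,0.115],"spin": 0.4,"gripper": 1}
    - {"slide": [-0.035,-0.064,0.131],"spin": 0.4,"gripper": 1}
    - {"slide": [-0.035,-0.064,0.131],"spin": 0.4,"gripper": 1}

```text
t: 2.82
tool_pos: [0.4528, -0.2829, 0.1691]
tool_rot: [-0.794, -3.033, -0.005]
contact_force: [-0.4, 0.6, -1.3]
opening: 0.0855
grip_force: 0.0
```

```bash
python3 -c "
from h import *
go([.4535,-.287,.17],1.055)"
```

```text
t 2.8167 pos [ 0.4528 -0.2829  0.1691] yang 1.059 tilt [-0.0052  0.005 ] open 0.08548301617258577 grip 0.0 F [-0.44  0.62 -1.27]
slide [-0.0026 -0.0032 -0.001 ] spin 0.23
```

>>> arm_command:
  increments:
    - {"slide": [0,0,0],"spin": 0,"gripper": 1}
    - {"slide": [0,0,0],"spin": 0,"gripper": 1}
  newtons: 30

```text
t: 2.98
tool_pos: [0.4547, -0.2854, 0.1739]
tool_rot: [0.796, 3.038, -0.001]
contact_force: [0.7, -0.6, 0.7]
opening: 0.0855
grip_force: 0.0
```

```bash
python3 -c "
from h import *
go([.4535,-.287,.17],1.055)"
```

```text
t 2.9833 pos [ 0.4547 -0.2854  0.1739] yang 1.0582 tilt [ 0.0009 -0.0006] open 0.08545713101636004 grip 0.0 F [ 0.74 -0.59  0.67]
slide [ 0.0003 -0.002   0.0039] spin 0.19
```

>>> arm_command:
  increments:
    - {"slide": [0,-0.002,0.005],"spin": 0,"gripper": 1}
    - {"slide": [0,-0.002,0.005],"spin": 0,"gripper": -1}
    - {"slide": [0,-0.002,0.005],"spin": 0,"gripper": -1}
    - {"slide": [0,-0.002,0.005],"spin": 0,"gripper": -1}
    - {"slide": [0,-0.002,0.005],"spin": 0,"gripper": -1}
    - {"slide": [0,-0.002,0.005],"spin": 0,"gripper": -1}
    - {"slide": [0,-0.002,0.005],"spin": 0,"gripper": -1}
    - {"slide": [0,-0.002,0.005],"spin": 0,"gripper": -1}
  newtons: 30

```text
t: 3.65
tool_pos: [0.4537, -0.2873, 0.1683]
tool_rot: [0.799, 3.037, 0.003]
contact_force: [0.9, 4.5, 2.0]
opening: 0.0133
grip_force: 34.7
```

>>> arm_command:
  increments:
    - {"slide": [0,0,0],"spin": 0,"gripper": -1}
    - {"slide": [0,0,0],"spin": 0,"gripper": -1}
    - {"slide": [0,0,0],"spin": 0,"gripper": -1}
    - {"slide": [0,0,0],"spin": 0,"gripper": -1}

```text
t: 3.98
tool_pos: [0.4537, -0.2873, 0.1683]
tool_rot: [0.799, 3.038, 0.003]
contact_force: [2.3, 4.9, 1.9]
opening: 0.0134
grip_force: 34.7
```

```bash
python3 -c "
from h import *
go([.4535,-.287,.17],.065)"
```

```text
t 3.9833 pos [ 0.4537 -0.2873  0.1683] yang 1.0566 tilt [0.0013 0.0015] open 0.013432210295018588 grip 34.709815979003906 F [2.28 4.86 1.94]
slide [ 0.0003  0.0002 -0.0017] spin 56.82
```

>>> arm_command:
  increments:
    - {"slide": [0,0,0],"spin": 4,"gripper": -1}
    - {"slide": [0,0,0],"spin": 8,"gripper": -1}
    - {"slide": [0,0,0],"spin": 12,"gripper": -1}
    - {"slide": [0,0,0],"spin": 16,"gripper": -1}
    - {"slide": [0,0,0],"spin": 20,"gripper": -1}
    - {"slide": [0,0,0],"spin": 24,"gripper": -1}
    - {"slide": [0,0,0],"spin": 28,"gripper": -1}
    - {"slide": [0,0,0],"spin": 28,"gripper": -1}

```text
t: 4.65
tool_pos: [0.4537, -0.2872, 0.1683]
tool_rot: [1.513, 2.753, 0.003]
contact_force: [2.5, 4.8, 2.7]
opening: 0.0133
grip_force: 34.7
```

>>> arm_command:
  increments:
    - {"slide": [0,0,0],"spin": 5,"gripper": -1}
    - {"slide": [0,0,0],"spin": 10,"gripper": -1}
    - {"slide": [0,0,0],"spin": 15,"gripper": -1}
    - {"slide": [0,0,0],"spin": 20,"gripper": -1}
    - {"slide": [0,0,0],"spin": 25,"gripper": -1}
    - {"slide": [0,0,0],"spin": 29,"gripper": -1}
    - {"slide": [0,0,0],"spin": 29,"gripper": -1}
    - {"slide": [0,0,0],"spin": 29,"gripper": -1}

```text
t: 5.32
tool_pos: [0.4538, -0.2871, 0.1682]
tool_rot: [-2.152, -2.289, -0.004]
contact_force: [2.5, 5.6, 2.0]
opening: 0.0136
grip_force: 34.7
```

```bash
python3 -c "
from h import *
go([.4535,-.287,.17],.065)"
```

```text
t 5.3167 pos [ 0.4538 -0.2871  0.1682] yang 0.0617 tilt [0.0015 0.002 ] open 0.0136306960486884 grip 34.72705543041229 F [2.55 5.62 1.98]
slide [ 0.0002 -0.0003 -0.0018] spin -0.19
```

>>> arm_command:
  increments:
    - {"slide": [0,0,0],"spin": 0,"gripper": 1}
    - {"slide": [0,0,0],"spin": 0,"gripper": 1}
    - {"slide": [0,0,0],"spin": 0,"gripper": 1}
    - {"slide": [0,0,0],"spin": 0,"gripper": 1}
    - {"slide": [0,0,0],"spin": 0,"gripper": 1}
    - {"slide": [0,0,-0.02],"spin": 0,"gripper": 1}
    - {"slide": [0,0,-0.05],"spin": 0,"gripper": 1}
    - {"slide": [0,0,-0.08],"spin": 0,"gripper": 1}

```text
t: 5.98
tool_pos: [0.4524, -0.2875, 0.2474]
tool_rot: [-2.15, -2.286, 0.001]
contact_force: [0.2, -0.5, -0.0]
opening: 0.0853
grip_force: 0.0
```

>>> arm_command:
  increments:
    - {"slide": [0.02,0,-0.03],"spin": 0,"gripper": 1}
    - {"slide": [0.04,0,-0.055],"spin": 0,"gripper": 1}
    - {"slide": [0.04,0,-0.055],"spin": 0,"gripper": 1}
    - {"slide": [0.04,0,-0.055],"spin": 0,"gripper": 1}

```text
t: 6.32
tool_pos: [0.4513, -0.248, 0.3052]
tool_rot: [2.147, 2.287, 0.0]
contact_force: [-0.5, -0.1, 0.1]
opening: 0.0855
grip_force: 0.0
```

```bash
python3 -c "
from h import *
go([.49,.294,.303],1.683)
im=grab('wrist','w2.png')
a=im['frame'][:,:,::-1]
cv2.imwrite('pics/w2b.png',cv2.resize(a,(800,600),interpolation=cv2.INTER_CUBIC))"
```

```text
t 6.3167 pos [ 0.4513 -0.248   0.3052] yang 0.0629 tilt [ 0.0036 -0.0032] open 0.08553727186255734 grip 0.0 F [-0.48 -0.14  0.09]
slide [0.5385 0.0727 0.0006] spin 87.18
```

View pics/w2b.png

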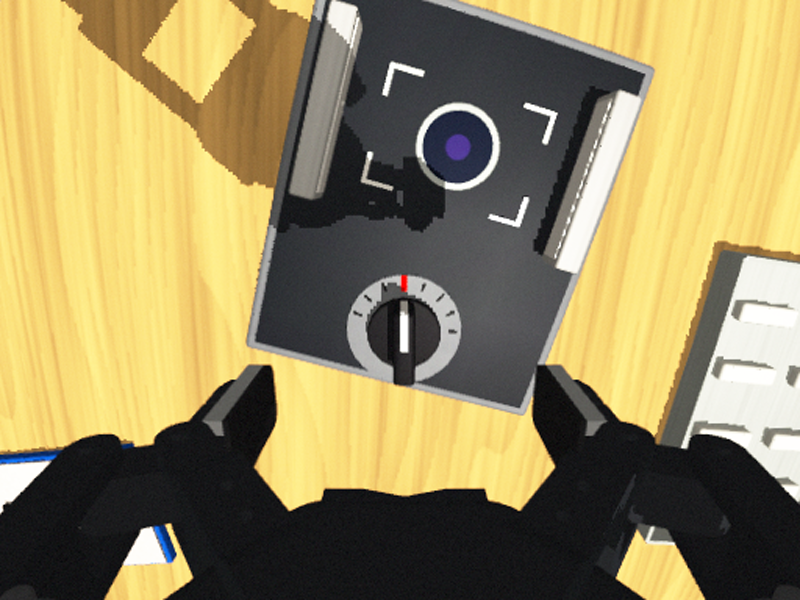

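>>> arm_command:
  increments:
    - {"slide": [0.02,0.003,0],"spin": -5,"gripper": 1}
    - {"slide": [0.055,0.007,0],"spin": -11,"gripper": 1}
    - {"slide": [0.09,0.012,0],"spin": -17,"gripper": 1}
    - {"slide": [0.125,0.017,0],"spin": -23,"gripper": 1}
    - {"slide": [0.16,0.022,0],"spin": -29,"gripper": 1}
    - {"slide": [0.195,0.026,0],"spin": -35,"gripper": 1}
    - {"slide": [0.23,0.031,0],"spin": -41,"gripper": 1}
    - {"slide": [0.265,0.036,0],"spin": -47,"gripper": 1}

```text
t: 7.03
tool_pos: [0.4695, 0.0198, 0.3005]
tool_rot: [-1.053, -2.956, 0.002]
contact_force: [1.5, -0.5, -1.1]
opening: 0.0852
grip_force: 0.0
```

```bash
python3 -c "
from h import *
go([.46,.25,.303],1.683)"
```

```text
t 7.0333 pos [0.4695 0.0198 0.3005] yang 0.8862 tilt [-0.0036  0.    ] open 0.08520018501707292 grip 0.0 F [ 1.52 -0.46 -1.09]
slide [ 0.1529  0.1723 -0.0024] spin -45.65
```

```bash
python3 -c "
from h import *
go([.55,.294,.303],1.683)"
```

```text
t 7.0333 pos [0.4695 0.0198 0.3005] yang 0.8862 tilt [-0.0036  0.    ] open 0.08520018501707292 grip 0.0 F [ 1.52 -0.46 -1.09]
slide [ 0.111   0.2633 -0.0028] spin -45.65
```

>>> arm_command:
  increments:
    - {"slide": [0.014,0.033,0],"spin": -6,"gripper": 1}
    - {"slide": [0.028,0.066,0],"spin": -12,"gripper": 1}
    - {"slide": [0.042,0.099,0],"spin": -18,"gripper": 1}
    - {"slide": [0.056,0.132,0],"spin": -24,"gripper": 1}
    - {"slide": [0.07,0.165,0],"spin": -30,"gripper": 1}
    - {"slide": [0.083,0.197,0],"spin": -36,"gripper": 1}
    - {"slide": [0.097,0.23,0],"spin": -42,"gripper": 1}
    - {"slide": [0.11,0.26,0],"spin": -46,"gripper": 1}

```text
t: 7.7
tool_pos: [0.5506, 0.2906, 0.2998]
tool_rot: [0.186, -3.132, 0.002]
contact_force: [0.3, -0.4, 0.6]
opening: 0.0855
grip_force: 0.0
```

>>> arm_command:
  increments:
    - {"slide": [0,0,0],"spin": 0,"gripper": 1}
    - {"slide": [0,0,0],"spin": 0,"gripper": 1}
    - {"slide": [0,0,0],"spin": 0,"gripper": 1}

```text
t: 7.95
tool_pos: [0.5503, 0.2886, 0.3006]
tool_rot: [0.178, -3.133, 0.003]
contact_force: [0.0, -0.2, -0.2]
opening: 0.0854
grip_force: 0.0
```

```bash
python3 -c "
from h import *
go([.49,.294,.082],1.683)
im=grab('wrist','w3.png')
a=im['frame'][:,:,::-1]
cv2.imwrite('pics/w3b.png',cv2.resize(a,(800,600),interpolation=cv2.INTER_CUBIC))"
```

```text
t 7.95 pos [0.5503 0.2886 0.3006] yang 1.6842 tilt [-0.0033 -0.0019] open 0.08543822911378221 grip 0.0 F [ 0.04 -0.15 -0.25]
slide [0.0585 0.0125 0.2188] spin 0.07
```

View pics/w3b.png

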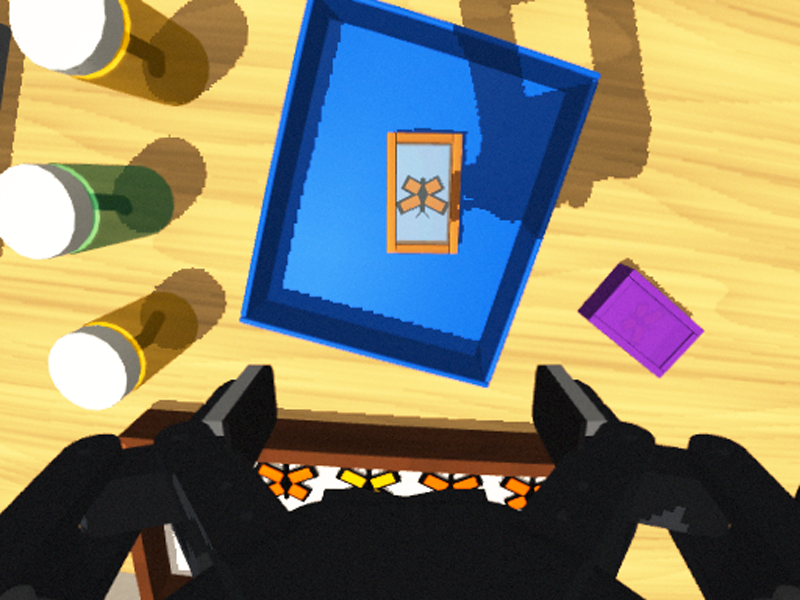

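The wrist view shows the frame's corners at (388,132), (463,133), (457,253) and (387,253), already square to the fingers. In the earlier view the knob pointer sits on the red mark.

Run:
```python
from h import *
F=px('w3.png',np.array([(388,132),(463,133),(457,253),(387,253)])/1.5625-.18,.033)
print(F.round(4),np.linalg.norm(np.diff(F,axis=0),axis=1),F.mean(0))
d=F[2]+F[3]-F[0]-F[1];print('yaw',np.arctan2(d[1],d[0]))
q=lambda p,z:px('w2.png',np.array(p)/1.5625-.18,z)
B=q([(390,64),(556,111),(521,226),(362,184)],.08)
print('br',B.round(4),np.linalg.norm(np.diff(B,axis=0),axis=1),B.mean(0),'lens',q([(457,147)],.08),'dial',q([(404,328)],.08),'mark',q([(404,283)],.08))
d=B[1]+B[2]-B[0]-B[3];print('yaw',np.arctan2(d[1],d[0]))
m=F.mean(0);go([m[0],m[1],.082],1.683)
```

```text
[[0.4513 0.2645 0.033 ]
 [0.4456 0.3195 0.033 ]
 [0.5349 0.3278 0.033 ]
 [0.5412 0.2732 0.033 ]] [0.05537221 0.08971212 0.0550001 ] [0.49325886 0.29626089 0.033     ]
yaw 0.09468006211591144
br [[ 0.4348 -0.113   0.08  ]
 [ 0.5428 -0.1332  0.08  ]
 [ 0.5293 -0.2083  0.08  ]
 [ 0.4205 -0.1877  0.08  ]] [0.1099448  0.07637515 0.11080536] [ 0.48184675 -0.16054682  0.08      ] lens [[ 0.48102084 -0.16023815  0.08      ]] dial [[ 0.45455896 -0.28647613  0.08      ]] mark [[ 0.45244201 -0.25318857  0.08      ]]
yaw -0.18587831214390726
t 8.0 pos [0.5503 0.2882 0.3012] yang 1.6835 tilt [-0.0025 -0.0014] open 0.0852737738307873 grip 0.0 F [ 0.64 -0.16 -0.2 ]
slide [0.0552 0.0147 0.2193] spin 0.03
```

>>> arm_command:
  increments:
    - {"slide": [0.02,0.005,0.02],"spin": 0.7,"gripper": 1}
    - {"slide": [0.04,0.01,0.05],"spin": 0.7,"gripper": 1}
    - {"slide": [0.056,0.014,0.08],"spin": 0.7,"gripper": 1}
    - {"slide": [0.056,0.014,0.11],"spin": 0.7,"gripper": 1}
    - {"slide": [0.056,0.014,0.14],"spin": 0.7,"gripper": 1}
    - {"slide": [0.056,0.014,0.16],"spin": 0.7,"gripper": 1}
    - {"slide": [0.056,0.014,0.17],"spin": 0.7,"gripper": 1}
    - {"slide": [0.056,0.014,0.17],"spin": 0.7,"gripper": 1}

```text
t: 8.67
tool_pos: [0.4917, 0.295, 0.1299]
tool_rot: [0.157, -3.132, 0.003]
contact_force: [0.1, -1.0, -0.1]
opening: 0.0855
grip_force: 0.0
```

```bash
python3 -c "
from h import *
go([.4927,.2957,.082],1.67)"
```

```text
t 8.6667 pos [0.4917 0.295  0.1299] yang 1.6709 tilt [-0.0052 -0.0025] open 0.08550265077644037 grip 0.0 F [ 0.07 -1.01 -0.08]
slide [-0.0013  0.0007  0.0479] spin 0.05
```

>>> arm_command:
  increments:
    - {"slide": [-0.001,0.001,0.015],"spin": 0,"gripper": 1}
    - {"slide": [-0.001,0.001,0.03],"spin": 0,"gripper": 1}
    - {"slide": [-0.001,0.001,0.042],"spin": 0,"gripper": 1}
    - {"slide": [-0.001,0.001,0.048],"spin": 0,"gripper": 1}
    - {"slide": [-0.001,0.001,0.048],"spin": 0,"gripper": 1}
    - {"slide": [-0.001,0.001,0.048],"spin": 0,"gripper": 1}
  newtons: 45

```text
t: 9.17
tool_pos: [0.4946, 0.298, 0.0855]
tool_rot: [-0.16, 3.137, 0.0]
contact_force: [-0.2, 1.1, 0.3]
opening: 0.0856
grip_force: 0.0
```

>>> arm_command:
  increments:
    - {"slide": [0,0,0],"spin": 0,"gripper": -1}
    - {"slide": [0,0,0],"spin": 0,"gripper": -1}
    - {"slide": [0,0,0],"spin": 0,"gripper": -1}
    - {"slide": [0,0,0],"spin": 0,"gripper": -1}
    - {"slide": [0,0,0],"spin": 0,"gripper": -1}
    - {"slide": [0,0,0],"spin": 0,"gripper": -1}
    - {"slide": [0,0,0],"spin": 0,"gripper": -1}
    - {"slide": [0,0,0],"spin": 0,"gripper": -1}
  newtons: 45

```text
t: 9.83
tool_pos: [0.495, 0.2984, 0.0862]
tool_rot: [-0.16, 3.135, 0.001]
contact_force: [-1.0, -0.4, 6.1]
opening: 0.0548
grip_force: 50.1
```

```bash
python3 -c "
from h import *
go([.493,.296,.082],1.67)"
```

```text
t 9.8333 pos [0.495  0.2984 0.0862] yang 1.6729 tilt [0.002  0.0008] open 0.05475021279013346 grip 50.07370054721832 F [-1.01 -0.37  6.11]
slide [ 0.0023 -0.0022  0.0042] spin 0.16
```

>>> arm_command:
  increments:
    - {"slide": [0,0,-0.01],"spin": 0,"gripper": -1}
    - {"slide": [0,0,-0.03],"spin": 0,"gripper": -1}
    - {"slide": [0,0,-0.06],"spin": 0,"gripper": -1}
    - {"slide": [0,0,-0.095],"spin": 0,"gripper": -1}
    - {"slide": [0,0,-0.13],"spin": 0,"gripper": -1}
    - {"slide": [0,0,-0.165],"spin": 0,"gripper": -1}
    - {"slide": [0,0,-0.19],"spin": 0,"gripper": -1}
    - {"slide": [0,0,-0.2],"spin": 0,"gripper": -1}

```text
t: 10.5
tool_pos: [0.4952, 0.2986, 0.2902]
tool_rot: [-0.16, 3.131, 0.004]
contact_force: [1.6, 1.2, 0.4]
opening: 0.0546
grip_force: 49.4
```

>>> arm_command:
  increments:
    - {"slide": [0,0,0],"spin": 0,"gripper": -1}
    - {"slide": [0,0,0],"spin": 0,"gripper": -1}
    - {"slide": [0,0,0],"spin": 0,"gripper": -1}

```text
t: 10.75
tool_pos: [0.4931, 0.2975, 0.2818]
tool_rot: [0.16, -3.133, 0.003]
contact_force: [0.5, 1.1, -1.5]
opening: 0.0544
grip_force: 49.4
```

```bash
python3 -c "
from h import *
go([.481,-.16,.285],1.366)
im=grab('wrist','w4.png')
a=im['frame'][:,:,::-1]
cv2.imwrite('pics/w4b.png',cv2.resize(a,(800,600),interpolation=cv2.INTER_CUBIC))"
```

```text
t 10.75 pos [0.4931 0.2975 0.2818] yang 1.6728 tilt [-0.0045 -0.002 ] open 0.05443611229609808 grip 49.354891777038574 F [ 0.48  1.12 -1.46]
slide [ 0.0586 -0.4539 -0.0023] spin 17.58
```

View pics/w4b.png

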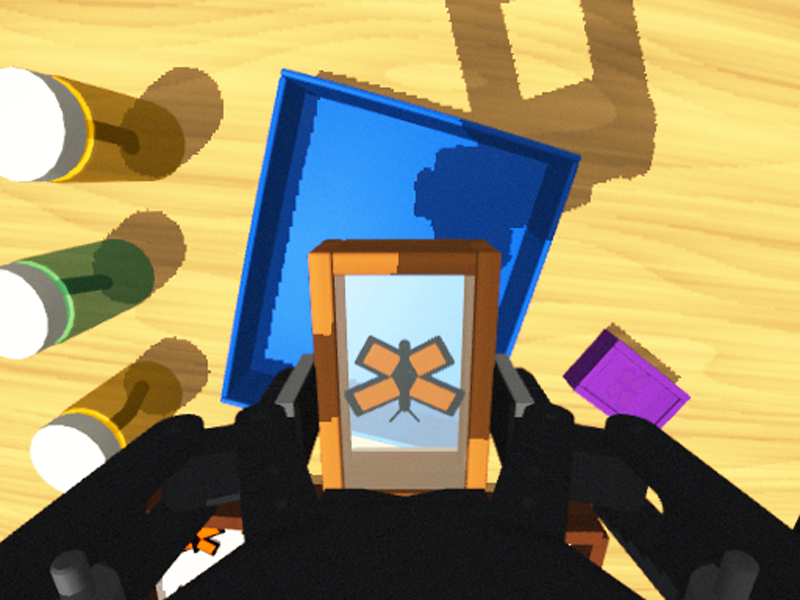

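Run:
```python
from h import *
d=np.load('pics/w4.png.npy',allow_pickle=True).item()
d['obs_pos']=np.zeros(3);d['obs_rot']=np.zeros(3);np.save('pics/t4.npy',d,allow_pickle=True)
q=lambda p,z:px('t4',np.array(p)/1.5625-.18,z)
print('top front',q([(311,253),(500,252),(488,490),(322,488)],.053).round(4))
print('bot front',q([(320,241),(490,240)],.081).round(4))
go([.481,-.16,.285],1.366)
```

```text
top front [[ 0.0464 -0.0273  0.053 ]
 [ 0.0468  0.0273  0.053 ]
 [-0.0355  0.0285  0.053 ]
 [-0.0347 -0.0285  0.053 ]]
bot front [[ 0.0459 -0.0299  0.081 ]
 [ 0.0463  0.0298  0.081 ]]
t 10.8 pos [0.4931 0.2975 0.2815] yang 1.6727 tilt [-0.005  -0.0022] open 0.05484926147204436 grip 49.351526498794556 F [-0.01  0.27 -0.44]
slide [ 0.0585 -0.4539 -0.0024] spin 17.57
```

>>> arm_command:
  increments:
    - {"slide": [0.002,-0.015,0],"spin": 1,"gripper": -1}
    - {"slide": [0.005,-0.042,0],"spin": 2,"gripper": -1}
    - {"slide": [0.009,-0.072,0],"spin": 3,"gripper": -1}
    - {"slide": [0.013,-0.104,0],"spin": 4,"gripper": -1}
    - {"slide": [0.017,-0.136,0],"spin": 5,"gripper": -1}
    - {"slide": [0.021,-0.168,0],"spin": 6,"gripper": -1}
    - {"slide": [0.025,-0.2,0],"spin": 7,"gripper": -1}
    - {"slide": [0.029,-0.232,0],"spin": 8,"gripper": -1}

```text
t: 11.47
tool_pos: [0.4878, 0.0622, 0.2831]
tool_rot: [-0.062, -3.138, 0.001]
contact_force: [0.2, 0.9, -1.0]
opening: 0.0549
grip_force: 49.3
```

```bash
python3 -c "
from h import *
go([.4825,-.1603,.282],1.365)"
```

```text
t 11.4667 pos [0.4878 0.0622 0.2831] yang 1.5316 tilt [-0.0029 -0.0004] open 0.05494777385650456 grip 49.325875639915466 F [ 0.16  0.9  -1.04]
slide [-0.0035 -0.2225  0.0012] spin 9.54
```

>>> arm_command:
  increments:
    - {"slide": [0,-0.032,0],"spin": 1.5,"gripper": -1}
    - {"slide": [-0.001,-0.064,0],"spin": 3,"gripper": -1}
    - {"slide": [-0.002,-0.096,0],"spin": 4.5,"gripper": -1}
    - {"slide": [-0.002,-0.128,0],"spin": 6,"gripper": -1}
    - {"slide": [-0.003,-0.16,0],"spin": 7.5,"gripper": -1}
    - {"slide": [-0.003,-0.19,0],"spin": 9,"gripper": -1}
    - {"slide": [-0.003,-0.21,0],"spin": 9.5,"gripper": -1}
    - {"slide": [-0.003,-0.22,0],"spin": 9.5,"gripper": -1}

```text
t: 12.13
tool_pos: [0.4824, -0.1582, 0.2832]
tool_rot: [-0.325, -3.122, -0.0]
contact_force: [0.2, 1.0, -1.5]
opening: 0.0549
grip_force: 49.3
```

>>> arm_command:
  increments:
    - {"slide": [0,0,0.02],"spin": 0,"gripper": -1}
    - {"slide": [0,0,0.04],"spin": 0,"gripper": -1}
    - {"slide": [0,0,0.055],"spin": 0,"gripper": -1}
    - {"slide": [0,0,0.06],"spin": 0,"gripper": -1}
    - {"slide": [0,0,0.06],"spin": 0,"gripper": -1}
    - {"slide": [0,0,0.06],"spin": 0,"gripper": -1}
    - {"slide": [0,0,0.06],"spin": 0,"gripper": -1}
    - {"slide": [0,0,0.06],"spin": 0,"gripper": -1}

```text
t: 12.8
tool_pos: [0.4843, -0.1559, 0.2264]
tool_rot: [0.318, 3.123, -0.001]
contact_force: [-0.2, -0.7, -1.4]
opening: 0.0548
grip_force: 49.3
```

```bash
python3 -c "
from h import *
go([.4825,-.1603,.173],1.365)
for i in range(4): grab('wrist',f'w5{i}.png'); go([.4825,-.1603,.173],1.365)"
```

```text
t 12.8 pos [ 0.4843 -0.1559  0.2264] yang 1.3676 tilt [ 0.0022 -0.001 ] open 0.05477923425367084 grip 49.28996801376343 F [-0.18 -0.73 -1.38]
slide [ 0.001  -0.0047  0.0534] spin 0.15
t 12.85 pos [ 0.4843 -0.1559  0.2263] yang 1.3676 tilt [ 0.002 -0.001] open 0.05476524090107591 grip 49.29001808166504 F [ 0.69 -0.86 -1.06]
slide [ 0.0009 -0.0047  0.0533] spin 0.15
t 12.9 pos [ 0.4842 -0.1559  0.2261] yang 1.3675 tilt [ 0.0018 -0.0009] open 0.054988163177691264 grip 49.289653301239014 F [ 0.03 -0.88 -2.03]
slide [ 0.0008 -0.0046  0.0531] spin 0.14
t 12.95 pos [ 0.484  -0.1558  0.2259] yang 1.3675 tilt [ 0.0014 -0.0008] open 0.055010498039396005 grip 49.29003417491913 F [-0.64 -0.51 -0.99]
slide [ 0.0007 -0.0046  0.0529] spin 0.14
t 13.0 pos [ 0.484  -0.1558  0.2256] yang 1.3674 tilt [ 0.0011 -0.0006] open 0.05450890600754939 grip 49.29015040397644 F [-0.39  0.3  -0.75]
slide [ 0.0006 -0.0047  0.0526] spin 0.14
```

>>> arm_command:
  increments:
    - {"slide": [0,-0.002,0.007],"spin": 0,"gripper": -1}
    - {"slide": [0,-0.0045,0.014],"spin": 0,"gripper": -1}
    - {"slide": [0,-0.0045,0.021],"spin": 0,"gripper": -1}
    - {"slide": [0,-0.0045,0.028],"spin": 0,"gripper": -1}
    - {"slide": [0,-0.0045,0.034],"spin": 0,"gripper": -1}
    - {"slide": [0,-0.0045,0.038],"spin": 0,"gripper": -1}
    - {"slide": [0,-0.0045,0.04],"spin": 0,"gripper": -1}
    - {"slide": [0,-0.0045,0.04],"spin": 0,"gripper": -1}

```text
t: 13.67
tool_pos: [0.4825, -0.16, 0.1841]
tool_rot: [-0.319, -3.124, -0.001]
contact_force: [-0.4, 0.3, -0.5]
opening: 0.0549
grip_force: 49.3
```

>>> arm_command:
  increments:
    - {"slide": [0,0,0],"spin": 0,"gripper": -1}
    - {"slide": [0,0,0],"spin": 0,"gripper": -1}
    - {"slide": [0,0,0],"spin": 0,"gripper": -1}
    - {"slide": [0,0,0],"spin": 0,"gripper": -1}
    - {"slide": [0,0,0],"spin": 0,"gripper": -1}
    - {"slide": [0,0,0],"spin": 0,"gripper": -1}
    - {"slide": [0,0,0],"spin": 0,"gripper": -1}
    - {"slide": [0,0,0],"spin": 0,"gripper": -1}

```text
t: 14.33
tool_pos: [0.4828, -0.1601, 0.1849]
tool_rot: [0.319, 3.125, -0.0]
contact_force: [-0.1, 1.2, -1.7]
opening: 0.0551
grip_force: 49.3
```

```bash
python3 -c "
from h import *
go([.4825,-.1603,.173],1.365)"
```

```text
t 14.3333 pos [ 0.4828 -0.1601  0.1849] yang 1.3673 tilt [ 0.0001 -0.    ] open 0.055093080811438794 grip 49.345216155052185 F [-0.06  1.15 -1.68]
slide [ 0.0002 -0.0002  0.0119] spin 0.13
```

Position is within a millimetre; lowering the last 12 mm slowly.

>>> arm_command:
  increments:
    - {"slide": [0,0,0.002],"spin": 0,"gripper": -1}
    - {"slide": [0,0,0.004],"spin": 0,"gripper": -1}
    - {"slide": [0,0,0.006],"spin": 0,"gripper": -1}
    - {"slide": [0,0,0.008],"spin": 0,"gripper": -1}
    - {"slide": [0,0,0.01],"spin": 0,"gripper": -1}
    - {"slide": [0,0,0.012],"spin": 0,"gripper": -1}
    - {"slide": [0,0,0.012],"spin": 0,"gripper": -1}
    - {"slide": [0,0,0.012],"spin": 0,"gripper": -1}

```text
t: 15.0
tool_pos: [0.4826, -0.1601, 0.1726]
tool_rot: [-0.319, -3.125, -0.0]
contact_force: [0.7, 0.3, -1.8]
opening: 0.0549
grip_force: 49.3
```

>>> arm_command:
  increments:
    - {"slide": [0,0,0],"spin": 0,"gripper": -1}
    - {"slide": [0,0,0],"spin": 0,"gripper": -1}
    - {"slide": [0,0,0],"spin": 0,"gripper": -1}
    - {"slide": [0,0,0],"spin": 0,"gripper": -1}
    - {"slide": [0,0,0],"spin": 0,"gripper": -1}
    - {"slide": [0,0,0],"spin": 0,"gripper": -1}
    - {"slide": [0,0,0],"spin": 0,"gripper": -1}
    - {"slide": [0,0,0],"spin": 0,"gripper": -1}

```text
t: 15.67
tool_pos: [0.4828, -0.1601, 0.1729]
tool_rot: [0.319, 3.125, 0.0]
contact_force: [0.6, -0.2, -1.6]
opening: 0.0549
grip_force: 49.3
```

```bash
python3 -c "
from h import *
go([.4825,-.1603,.173],1.365)
a=grab('wrist','w6.png')['frame'][:,:,::-1]; b=grab('scene','s6.png')['frame'][:,:,::-1]
a=cv2.resize(a,(400,300),interpolation=cv2.INTER_AREA);b=cv2.resize(b[130:280,90:290],(400,300),interpolation=cv2.INTER_CUBIC)
cv2.imwrite('pics/c6.png',np.hstack([a,b]))"
```

```text
t 15.6667 pos [ 0.4828 -0.1601  0.1729] yang 1.3673 tilt [0. 0.] open 0.054861453699738605 grip 49.3453449010849 F [ 0.62 -0.16 -1.63]
slide [ 0.0002 -0.0002 -0.0001] spin 0.13
```

View pics/c6.png

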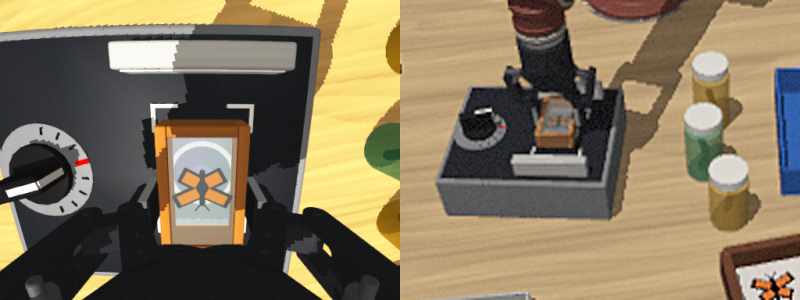

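The frame sits centred between the brackets: bracket midline at x≈201 and frame midline at x≈201 in the left half. It hovers clear of the base, the pointer is at the red mark, and the jars are standing.

```bash
python3 -c "
from h import *
print(order.finish_job())"
```

```text
the job is handed in; nothing more can be done
None
```

I handed in the job at about 16 s of the 70 s allowed; the hand-in gave no verdict. By my last measurements the knob was at the red mark, and the frame was held level and centred about 1 cm above the lens, with the jars still standing.

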